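# Find the stirrer key left latched and release it

### The arm

A 6-joint arm with a two-finger parallel gripper is mounted at the origin on the work surface. World frame = base frame: x ahead of the robot, y to its left, z up, the work surface at z = 0. Lengths are in m, angles in rad, forces in N, time in s.
With the tool pointing down it reaches from about 0.35 to 0.95 m from the base axis. Payload 17.4 kg.
Tool frame: the origin (TCP) lies on the mounting face of the last link; the fingertips stand 186 mm ahead of it and the grasp point (between the pads) lies 167 mm ahead of it; z points along the fingers, y is the line along which they close (so a half turn about z gives the same grasp; the last joint's range is limited). The gripper opens to 93 mm and grips with 3 to 60 N. Pads are 15 mm wide; open, the fingers measure 128 mm over their backs; the gripper's body (75 mm by 188 mm) begins 65 mm behind the grasp point.
Start: joints at [-1.282, 0.116, 1.442, -0, 1.584, -0.038], TCP at [0.217, -0.639, 0.405] pointing down, gripper open.
Joint ranges: [-2.83, 2.83], [-0.83, 2.19], [0.07, 2.5], [-1.14, 4.28], [0.01, 3], [-2.97, 2.97]. Speed limits (rad/s): [1.89, 1.89, 2.22, 3.14, 3.14, 3.14].

### API

Orientations are given as a unit quaternion [w, x, y, z].
In Python, from station import ctrl gives the robot as it stands. The module is installed in compiled form; this text tells all that it offers.
- The arm moves only by the tool carry_out, never from a script. Its argument "plan" is a list of rows, each an object of numbers: "hand": the finger opening in cm, from 0 to 9.3; "dx", "dy", "dz": the shift along the tool's x, y, z in cm; "spin": the turn about the tool's z in degrees. In form: [{"hand": .., "dx": .., "dy": .., "dz": .., "spin": ..}, ...]. A call has 1 to 5 rows; each row shifts and turns the commanded pose from where the row before left it, along the tool's axes as they then stand; what a row does not reach is not made up. A row lasts 1/8 s, in which the tool goes at most 62.5 mm and 10.7 degrees, less where a joint would pass 70% of its speed; a pose out of reach is approached as far as the arm can. A call with a gripper value outside its range is refused whole. The fingers move at their own pace and stop on an object; "grip_force" is the grip in N (left out, the last holds). Time passes only in rows, so rows that do not move let the fingers close. It gives the time, the measured TCP pose, the force, the opening and the grip force at its end, in the units of the state.
- ctrl.get_state(): the state, without advancing time (a new reading comes with each control period).
- ctrl.get_image(name): name is "scene" or "top"; returns the picture (384x512x3 uint8, blue, green, red); there is no depth.
- ctrl.get_calibration(name): a dict with "intrinsics" (3x3 intrinsics, pixels), "k1" (the pictures are not rectified: a ray, as slopes to the right and down, at radius r is drawn at 1 + k1 r^2 times it, then the intrinsics apply), "world_to_cam" (4x4, takes a point from world to camera coordinates). Camera axes: x right, y down, z forward; pixel columns grow to the right and rows downward; lengths in m; the calibration is good to about 2 mm. A picture is of the moment at which its call begins. get_calibration takes no time and is no camera call.
- ctrl.sign_off(): hands the job in; it is judged then, once.
Trained networks look in the newest picture that a camera, given by its name, has taken for a name from the list of things; names that differ only in an ending like _2 or _b are one class to them, and where a whole thing is asked for, a point or a joint stands for the part that bears it (a point fixed in the world has none). Each returns a list of dicts, best first, with "score" (0 to 1); they miss things now and then, are a little off and sometimes report something else, mostly with a low value. They report only what shows in the picture. A call takes as long as a camera call.
- ctrl.silhouettes(name, camera): "mask" (384x512 bool, what is visible of it) and "box" ([centre column, centre row, width, height] in pixels, round what is visible of it).
The state is a dict: "time": time; "joint_positions": joint angles; "qvel": joint speeds; "joint_efforts": joint torques, N m; "tool_pos": TCP position; "eef_rot": TCP orientation; "force": force on the tool from outside, world axes, zero at the start; "moment": the same for the moment, N m; "gripper_width": finger opening in m; "finger_force": force on a finger pad.
Only numpy, scipy, OpenCV 4.12 (cv2) and the standard library are available. Lean on these libraries where they do the work, as an engineer would, in place of code of your own. Each camera call takes 0.05 s, during which the arm holds its last target. There are 200 camera calls.

### The job

One of the four identical push-push keys on the switched-off stirrer has been left latched down, and nothing but its feel and height tells which. With a fingertip go along the row from the robot's left to its right and tap each key lightly, without pushing any of them down; then press the one that is latched right down and let it spring up, so that all four keys are up. Leave the vials and the jar on the plates alone, and take the hand away.

Things in the scene. Friction and masses are not known exactly. Their poses are not given: they have to be found in the camera images.
- stirrer: Four-place magnetic stirrer, fixed: white box 220 mm deep (x), 380 wide (y), 55 high. Origin: centre of underside, on the bench; x points front (robot side) to back, y to the robot's left. Black strip along the front, surface 45 mm above the bench, bears the four keys; a steel plate (62 mm) lies 120 mm behind each key. At the strip's ends, 53 mm past the keys: low knob (right), rocker (left).
- place_1 (a point): Point on the strip's surface (45 mm above the bench) under the middle of the left-hand key, left as the robot sees it (towards +y). Places are 75 mm apart along the stirrer's y. Axes parallel to the stirrer's.
- place_2 (a point): Point on the strip's surface (45 mm above the bench) under the middle of the second key from the left, left as the robot sees it (towards +y). Places are 75 mm apart along the stirrer's y. Axes parallel to the stirrer's.
- place_3 (a point): Point on the strip's surface (45 mm above the bench) under the middle of the third key from the left, left as the robot sees it (towards +y). Places are 75 mm apart along the stirrer's y. Axes parallel to the stirrer's.
- place_4 (a point): Point on the strip's surface (45 mm above the bench) under the middle of the right-hand key, left as the robot sees it (towards +y). Places are 75 mm apart along the stirrer's y. Axes parallel to the stirrer's.
- key_a_top (a point): Centre of the top of one of the four identical white keys; moves with the key. Flat cap 26 mm (stirrer's x) by 22 mm (y), bezel 2 mm high round it. Top is 14 mm above the strip (59 mm above the bench) when up, 9 mm latched, 6.5 mm right down. The key's letter does not tell its place in the row, which differs from start to start.
- key_a (a joint): How far this push-push key is pressed, m: 0 up, 0.005 latched, 0.0075 right down. When up it gives from 1.5 N on, 2 mm at 2.5 N; over 4 N takes it right down, and let go it then stays latched. So tap with less than 2.5 N. The latched key does not give under 3.5 N; pushed on right down to its stop (6 to 8 N is plenty) and let go, it springs up to 0 and stays up.
- key_b_top (a point): Centre of the top of one of the four identical white keys; moves with the key. Flat cap 26 mm (stirrer's x) by 22 mm (y), bezel 2 mm high round it. Top is 14 mm above the strip (59 mm above the bench) when up, 9 mm latched, 6.5 mm right down. The key's letter does not tell its place in the row, which differs from start to start.
- key_b (a joint): How far this push-push key is pressed, m: 0 up, 0.005 latched, 0.0075 right down. When up it gives from 1.5 N on, 2 mm at 2.5 N; over 4 N takes it right down, and let go it then stays latched. So tap with less than 2.5 N. The latched key does not give under 3.5 N; pushed on right down to its stop (6 to 8 N is plenty) and let go, it springs up to 0 and stays up.
- key_c_top (a point): Centre of the top of one of the four identical white keys; moves with the key. Flat cap 26 mm (stirrer's x) by 22 mm (y), bezel 2 mm high round it. Top is 14 mm above the strip (59 mm above the bench) when up, 9 mm latched, 6.5 mm right down. The key's letter does not tell its place in the row, which differs from start to start.
- key_c (a joint): How far this push-push key is pressed, m: 0 up, 0.005 latched, 0.0075 right down. When up it gives from 1.5 N on, 2 mm at 2.5 N; over 4 N takes it right down, and let go it then stays latched. So tap with less than 2.5 N. The latched key does not give under 3.5 N; pushed on right down to its stop (6 to 8 N is plenty) and let go, it springs up to 0 and stays up.
- key_d_top (a point): Centre of the top of one of the four identical white keys; moves with the key. Flat cap 26 mm (stirrer's x) by 22 mm (y), bezel 2 mm high round it. Top is 14 mm above the strip (59 mm above the bench) when up, 9 mm latched, 6.5 mm right down. The key's letter does not tell its place in the row, which differs from start to start.
- key_d (a joint): How far this push-push key is pressed, m: 0 up, 0.005 latched, 0.0075 right down. When up it gives from 1.5 N on, 2 mm at 2.5 N; over 4 N takes it right down, and let go it then stays latched. So tap with less than 2.5 N. The latched key does not give under 3.5 N; pushed on right down to its stop (6 to 8 N is plenty) and let go, it springs up to 0 and stays up.
- vial_a_mid (a point): Middle (30 mm above its foot) of a capped plastic sample vial, 28 mm diameter, 61 mm tall, about 30 g, standing loose on one of the stirrer's plates (its top 118 mm above the bench). Bystander.
- vial_b_mid (a point): Middle (30 mm above its foot) of a capped plastic sample vial, 28 mm diameter, 61 mm tall, about 30 g, standing loose on one of the stirrer's plates (its top 118 mm above the bench). Bystander.
- vial_c_mid (a point): Middle (30 mm above its foot) of a capped plastic sample vial, 28 mm diameter, 61 mm tall, about 30 g, standing loose on one of the stirrer's plates (its top 118 mm above the bench). Bystander.
- jar_mid (a point): Middle (28 mm above its foot) of an amber jar with black cap, 48 mm diameter, 57 mm tall, about 90 g, standing loose on one of the stirrer's plates. Bystander.

How it is judged:
By the outcome, as a careful person would: the job done as asked, in the order asked, and still so for the second after the job is handed in, with the robot touching nothing.
It also fails if it takes over 48 s, if anything falls off the work surface, if the arm or the gripper's body presses on something with over 40 N, if the wrist force passes 120 N, or if a joint passes its speed limit or range.

## Working session

There is one attempt and no reset: what is moved stays moved. The work goes in short steps, Python scripts to look and compute and a tool call to move; the robot and the scene stay as the last step left them, time stands still between calls to the robot, and variables do not carry over. Pictures are saved under pics/ and viewed, at most 10 in all, crops included, and the job is handed in when it is done.

Besides the shell and the picture viewer there is one more tool, called after "Call:" by a JSON object that holds its "op" and its "data". carry_out: Moves the arm, as the interface text tells. Its arguments: {"type":"object","properties":{"plan":{"type":"array"},"grip_force":{"type":"number"}},"required":["plan"]}

```bash
mkdir -p pics; cat > h.py <<'E'
import numpy as np, cv2
from station import ctrl
def ray(name,uv):
    c=ctrl.get_calibration(name);K=np.array(c["intrinsics"]);T=np.array(c["world_to_cam"])
    d=np.linalg.inv(K)@[uv[0],uv[1],1]; p=d[:2].copy();q=p.copy()
    for _ in range(20): q=p/(1+c["k1"]*(q@q))
    return -T[:3,:3].T@T[:3,3], T[:3,:3].T@np.array([*q,1])
def onz(name,uv,z):
    o,d=ray(name,uv); return o+d*(z-o[2])/d[2]
def px(name,P):
    c=ctrl.get_calibration(name);K=np.array(c["intrinsics"]);T=np.array(c["world_to_cam"])
    p=T[:3,:3]@np.array(P)+T[:3,3]; q=p[:2]/p[2]; q=q*(1+c["k1"]*(q@q)); return (K@[*q,1])[:2]
E
python3 - <<'E'
from h import *
for n in("scene","top"):
    im=ctrl.get_image(n);cv2.imwrite(f"pics/{n}0.png",im)
    for t in("key_a","stirrer","vial_a_mid","jar_mid"):
        for r in ctrl.silhouettes(t,n)[:6]:
            m=cv2.moments(r["mask"].astype(np.uint8),True)
            c=(m["m10"]/max(m["m00"],1),m["m01"]/max(m["m00"],1))
            print(n,t,round(r["score"],2),np.round(r["box"],1),np.round(c,1),onz(n,c,.058).round(4))
    print(ray(n,(256,192)))
s=ctrl.get_state();print(s)
E
```

```text
scene key_a 0.7 [220.9 169.7  11.1  10.4] [219.9 169.5] [ 0.5181 -0.0087  0.058 ]
scene key_a 0.67 [159.7 153.5  13.6  18.2] [157.8 154.3] [ 0.4783 -0.1499  0.058 ]
scene key_a 0.66 [189.1 165.4  15.3  12.7] [188.6 162.4] [ 0.5002 -0.078   0.058 ]
scene key_a 0.44 [254.2 176.8  14.4  15. ] [253.3 177.6] [0.5376 0.0626 0.058 ]
scene stirrer 0.56 [185.4 209.9 214.6 126.9] [192.  206.6] [ 0.6201 -0.0517  0.058 ]
scene vial_a_mid 0.89 [235.3 215.6  17.7  31. ] [234.3 212.1] [0.6291 0.0303 0.058 ]
scene vial_a_mid 0.65 [156.8 187.4  19.5  31.3] [159.  187.8] [ 0.5757 -0.1256  0.058 ]
scene vial_a_mid 0.32 [126.2 180.4  16.7  30.9] [123.5 180.4] [ 0.5594 -0.2033  0.058 ]
scene jar_mid 0.91 [195.8 200.9  27.8  37.1] [195.4 201.4] [ 0.6071 -0.0471  0.058 ]
scene jar_mid 0.26 [184.8 209.6 216.2 128.9] [192.2 206.3] [ 0.6194 -0.0515  0.058 ]
(array([1.02908964, 0.07569797, 0.57894777]), array([-0.65573016, -0.00888314, -0.75504673]))
top key_a 0.76 [384.1 275.7  16.7  17.4] [383.2 274.8] [ 0.4692 -0.1491  0.058 ]
top key_a 0.74 [339.9 262.6  15.8  17.4] [339.5 262.2] [ 0.4923 -0.0774  0.058 ]

[... 620 characters left out ...]
 array([-1.28179624e+00,  1.16018841e-01,  1.44165807e+00,  9.40538260e-06,
        1.58399819e+00, -3.77978730e-02]), 'qvel': array([ 5.87247162e-04, -2.83686711e-03, -9.43227759e-05, -6.64882682e-04,
        6.90096711e-04, -6.52805749e-04]), 'joint_efforts': array([-1.44734819e-03, -7.20433474e+01, -6.22348595e+01,  7.77656632e-02,
        1.87164545e-02, -2.54475361e-05]), 'tool_pos': array([ 0.21667742, -0.63927879,  0.40469735]), 'eef_rot': array([-4.14865613e-05,  9.86680052e-01,  1.62672905e-01, -4.98712796e-07]), 'force': array([-0.8665349 ,  0.09883359,  0.24518681]), 'moment': array([-0.02319074, -0.02728688,  0.01841095]), 'finger_force': 0.0, 'gripper_width': 0.0927229884833727}
```

```bash
python3 - <<'E'
from h import *
a=cv2.imread("pics/scene0.png")[110:260,60:330];b=cv2.imread("pics/top0.png")[130:330,190:460]
a=cv2.resize(a,None,fx=2.9,fy=2,interpolation=cv2.INTER_CUBIC)[:, :783]
b=cv2.resize(b,None,fx=2.9,fy=1.45)
cv2.imwrite("pics/c0.png",np.vstack([a,b]))
# row fit from top camera
P=np.array([onz("top",p,.0585)[:2] for p in [(251.8,240.9),(295.6,252.3),(339.5,262.2),(383.2,274.8)]])
c=P.mean(0);k=np.array([1.5,.5,-.5,-1.5])
v=(k[:,None]*(P-c)).sum(0)/5;print(c,v,np.linalg.norm(v),np.degrees(np.arctan2(-v[0],v[1])))
u=v/np.linalg.norm(v)
for kk in k: print(c+u*kk*.075)
E
```

```text
[ 0.50099835 -0.04127345] [0.02049833 0.07190929] 0.07477384285205792 -15.910637721388628
[0.53183885 0.06691672]
[ 0.51127852 -0.00521006]
[ 0.49071818 -0.07733684]
[ 0.47015785 -0.14946363]
```

View pics/c0.png

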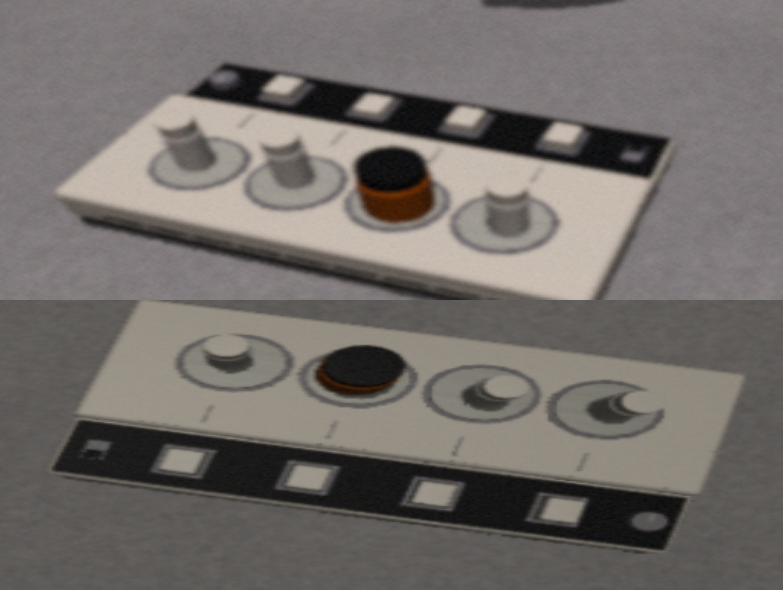

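The keys sit on the black strip in a row turned about -16°. In the top picture they are at (252,241), (296,252), (340,262) and (383,275). I can't tell by eye which one is latched. Next I close the hand and line up with the row.

Call:
{"op": "carry_out", "data": {"plan": [{"hand": 0, "spin": 8.65}, {"hand": 0, "spin": 8.65}, {"hand": 0, "spin": 8.65}, {"hand": 0, "spin": 8.65}], "grip_force": 10}}

```text
schema error: expected keys hand, dx, dy, dz, spin
```

Call:
{"op": "carry_out", "data": {"plan": [{"hand": 0, "dx": 0, "dy": 0, "dz": 0, "spin": 8.65}, {"hand": 0, "dx": 0, "dy": 0, "dz": 0, "spin": 8.65}, {"hand": 0, "dx": 0, "dy": 0, "dz": 0, "spin": 8.65}, {"hand": 0, "dx": 0, "dy": 0, "dz": 0, "spin": 8.65}], "grip_force": 10}}

```text
time: 1.0
tool_pos: [0.2167, -0.6393, 0.4047]
eef_rot: [-0.0, 0.99, -0.141, -0.0]
force: [-0.5, 0.4, 0.6]
gripper_width: 0.0576
finger_force: 0.0
```

Call:
{"op": "carry_out", "data": {"plan": [{"hand": 0, "dx": 0.8, "dy": -5.5, "dz": 0, "spin": 0}, {"hand": 0, "dx": 0.8, "dy": -5.5, "dz": 0, "spin": 0}, {"hand": 0, "dx": 0.8, "dy": -5.5, "dz": 0, "spin": 0}, {"hand": 0, "dx": 0.8, "dy": -5.5, "dz": 0, "spin": 0}, {"hand": 0, "dx": 0.8, "dy": -5.5, "dz": 0, "spin": 0}]}}

```text
time: 1.62
tool_pos: [0.3307, -0.384, 0.4049]
eef_rot: [0.0, 0.99, -0.138, 0.0]
force: [0.8, 0.2, -0.2]
gripper_width: 0.0074
finger_force: 0.0
```

Call:
{"op": "carry_out", "data": {"plan": [{"hand": 0, "dx": 0.8, "dy": -5.5, "dz": 0, "spin": 0}, {"hand": 0, "dx": 0.8, "dy": -5.5, "dz": 0, "spin": 0}, {"hand": 0, "dx": 0.8, "dy": -5.5, "dz": 0, "spin": 0}, {"hand": 0, "dx": 0.8, "dy": -5.5, "dz": 0, "spin": 0}, {"hand": 0, "dx": 0.8, "dy": -5.5, "dz": 0, "spin": 0}]}}

```text
time: 2.25
tool_pos: [0.4443, -0.1303, 0.4051]
eef_rot: [0.0, 0.99, -0.138, 0.0]
force: [0.8, -0.3, 0.2]
gripper_width: 0.0005
finger_force: 0.0
```

Call:
{"op": "carry_out", "data": {"plan": [{"hand": 0, "dx": 0.75, "dy": -5.2, "dz": 2.5, "spin": 0}, {"hand": 0, "dx": 0.75, "dy": -5.2, "dz": 2.5, "spin": 0}, {"hand": 0, "dx": 0.75, "dy": -5.2, "dz": 2.5, "spin": 0}, {"hand": 0, "dx": 0.75, "dy": -5.2, "dz": 2.5, "spin": 0}, {"hand": 0, "dx": 0, "dy": 0, "dz": 0, "spin": 0}]}}

```text
time: 2.88
tool_pos: [0.5301, 0.0622, 0.3025]
eef_rot: [0.0, 0.991, -0.136, -0.002]
force: [0.2, -0.3, -0.1]
gripper_width: 0.0005
finger_force: 0.0
```

```bash
cat > w.py <<'E'
from h import *
import sys
s=ctrl.get_state();p=s["tool_pos"];q=s["eef_rot"]
az=2*np.arctan2(q[2],q[1]);X=np.array([np.cos(az),np.sin(az)]);Y=np.array([X[1],-X[0]])
for t in [(.53184,.06692),(.51128,-.00521),(.49072,-.07734),(.47016,-.14946)]:
    d=np.array(t)-p[:2]; print((d@X*100).round(2),(d@Y*100).round(2))
print(np.degrees(az),p,s["force"])
E
python3 w.py; python3 - <<'E'
from h import *
o=[]
for n,(x,y) in (("scene",(170,60)),("top",(190,150))):
    im=ctrl.get_image(n); o.append(cv2.resize(im[y:y+140,x:x+190],None,fx=4,fy=2.1,interpolation=cv2.INTER_CUBIC))
cv2.imwrite("pics/c1.png",np.vstack(o))
p=ctrl.get_state()["tool_pos"]
for n in("scene","top"): print(n,px(n,p-[0,0,.186]),px(n,(.53184,.06692,.059)))
E
```

```text
0.04 -0.5
0.01 7.0
-0.02 14.5
-0.05 22.0
-15.681509134178059 [0.53012243 0.06217671 0.3024997 ] [ 0.23312069 -0.31915345 -0.10634515]
scene [252.45638343 153.16910881] [255.50474225 175.31138981]
top [254.13201792 240.12801904] [251.66887621 240.69531218]
```

View pics/c1.png

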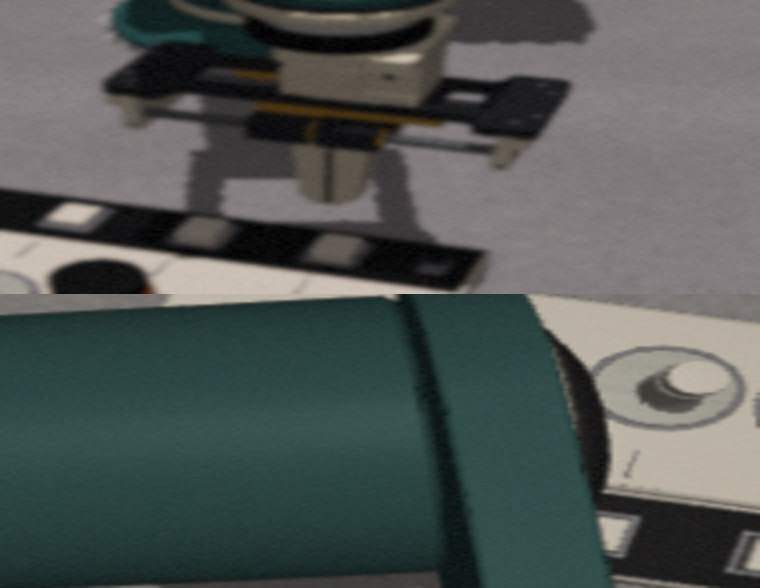

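The fingertip hangs over key 1 (scene about (252,153), just left of centre). I correct 5 mm and come down.

Call:
{"op": "carry_out", "data": {"plan": [{"hand": 0, "dx": 0, "dy": -0.5, "dz": 2.5, "spin": 0}, {"hand": 0, "dx": 0, "dy": 0, "dz": 2.5, "spin": 0}, {"hand": 0, "dx": 0, "dy": 0, "dz": 0.3, "spin": 0}, {"hand": 0, "dx": 0, "dy": 0, "dz": 0, "spin": 0}]}}

```text
time: 3.48
tool_pos: [0.5313, 0.0638, 0.2531]
eef_rot: [-0.0, 0.99, -0.139, 0.001]
force: [-0.0, 0.9, -0.2]
gripper_width: 0.0006
finger_force: 0.0
```

```bash
python3 w.py; python3 - <<'E'
from h import *
for i in range(3): ctrl.get_image("top"); print(ctrl.get_state()["force"],ctrl.get_state()["tool_pos"])
E
```

```text
-0.04 -0.32
-0.03 7.18
-0.03 14.68
-0.03 22.18
-15.93601471223965 [0.53133703 0.06377944 0.25307356] [-0.04263261  0.90882692 -0.18361756]
[ 0.77506282 -0.40258236  0.06264579] [0.53142173 0.06397201 0.25331363]
[-0.74839805 -0.25712284  0.59763871] [0.53143099 0.06412841 0.25325268]
[ 0.41050335 -0.59362577 -0.17254345] [0.531398   0.06423647 0.25308938]
```

Call:
{"op": "carry_out", "data": {"plan": [{"hand": 0, "dx": 0, "dy": -0.25, "dz": 0.3, "spin": 0}, {"hand": 0, "dx": 0, "dy": 0, "dz": 0.3, "spin": 0}, {"hand": 0, "dx": 0, "dy": 0, "dz": 0, "spin": 0}]}}

```text
time: 4.0
tool_pos: [0.5319, 0.067, 0.2455]
eef_rot: [0.0, 0.99, -0.138, -0.0]
force: [0.1, 0.5, -0.1]
gripper_width: 0.0005
finger_force: 0.0
```

```bash
cat > f.py <<'E'
from h import *
L=[]
for i in range(4): L.append(np.r_[ctrl.get_state()["force"],ctrl.get_state()["tool_pos"]]); ctrl.get_image("top")
L=np.array(L);print(L.mean(0).round(4),L[:,2].round(2),ctrl.get_state()["time"])
E
python3 f.py
```

```text
[ 0.1103 -0.2354  0.0818  0.5319  0.067   0.2456] [-0.05  0.07  0.06  0.26] 4.2
```

Call:
{"op": "carry_out", "data": {"plan": [{"hand": 0, "dx": 0, "dy": 0, "dz": 0.07, "spin": 0}, {"hand": 0, "dx": 0, "dy": 0, "dz": 0, "spin": 0}]}}

```text
time: 4.45
tool_pos: [0.5319, 0.0669, 0.2452]
eef_rot: [-0.0, 0.99, -0.138, 0.0]
force: [-0.4, -0.4, 1.7]
gripper_width: 0.0007
finger_force: 0.8
```

```bash
python3 f.py
```

```text
[-0.5785 -0.1764  1.4874  0.5319  0.0669  0.2452] [1.7  1.43 1.71 1.11] 4.65
```

Key 1 meets the finger at the 59 mm height with about 1.5 N, so it is up. Next is key 2.

Call:
{"op": "carry_out", "data": {"plan": [{"hand": 0, "dx": 0, "dy": 0, "dz": -1.0, "spin": 0}, {"hand": 0, "dx": 0, "dy": 3.75, "dz": 0, "spin": 0}, {"hand": 0, "dx": 0, "dy": 3.75, "dz": 0, "spin": 0}, {"hand": 0, "dx": 0, "dy": 0, "dz": 0, "spin": 0}, {"hand": 0, "dx": 0, "dy": 0, "dz": 0.6, "spin": 0}]}}

```text
time: 5.28
tool_pos: [0.5116, -0.005, 0.2497]
eef_rot: [-0.0, 0.99, -0.138, 0.001]
force: [1.1, 0.7, 0.4]
gripper_width: 0.0004
finger_force: 0.0
```

Call:
{"op": "carry_out", "data": {"plan": [{"hand": 0, "dx": 0, "dy": 0, "dz": 0, "spin": 0}, {"hand": 0, "dx": 0, "dy": 0, "dz": 0, "spin": 0}]}}

```text
time: 5.52
tool_pos: [0.5115, -0.0046, 0.2489]
eef_rot: [-0.0, 0.99, -0.138, -0.0]
force: [0.0, -0.1, 0.6]
gripper_width: 0.0006
finger_force: 0.0
```

```bash
python3 w.py
```

```text
0.0 -7.44
-0.01 0.06
-0.02 7.56
-0.03 15.06
-15.825574125229341 [ 0.51151013 -0.00463023  0.24894317] [ 0.00204743 -0.06097972  0.62028911]
```

Call:
{"op": "carry_out", "data": {"plan": [{"hand": 0, "dx": 0, "dy": 0.05, "dz": 0.25, "spin": 0}, {"hand": 0, "dx": 0, "dy": 0, "dz": 0.08, "spin": 0}, {"hand": 0, "dx": 0, "dy": 0, "dz": 0.07, "spin": 0}, {"hand": 0, "dx": 0, "dy": 0, "dz": 0, "spin": 0}]}}

```text
time: 6.02
tool_pos: [0.5112, -0.0056, 0.2451]
eef_rot: [-0.0, 0.99, -0.138, -0.0]
force: [-2.3, 1.5, 1.5]
gripper_width: 0.0006
finger_force: 0.8
```

```bash
python3 f.py
```

```text
[-1.305   1.2903  1.325   0.5112 -0.0057  0.2452] [1.49 0.94 1.29 1.58] 6.225
```

Key 2 is up as well. Next is key 3.

Call:
{"op": "carry_out", "data": {"plan": [{"hand": 0, "dx": 0, "dy": 0, "dz": -1.0, "spin": 0}, {"hand": 0, "dx": 0, "dy": 3.75, "dz": 0, "spin": 0}, {"hand": 0, "dx": 0, "dy": 3.75, "dz": 0, "spin": 0}, {"hand": 0, "dx": 0, "dy": 0, "dz": 0, "spin": 0}, {"hand": 0, "dx": 0, "dy": 0, "dz": 0.6, "spin": 0}]}}

```text
time: 6.85
tool_pos: [0.491, -0.0777, 0.2497]
eef_rot: [-0.0, 0.99, -0.138, 0.001]
force: [0.2, 0.8, -0.1]
gripper_width: 0.0005
finger_force: 0.0
```

Call:
{"op": "carry_out", "data": {"plan": [{"hand": 0, "dx": 0, "dy": 0, "dz": 0, "spin": 0}, {"hand": 0, "dx": 0, "dy": 0, "dz": 0, "spin": 0}, {"hand": 0, "dx": 0, "dy": 0, "dz": 0, "spin": 0}]}}

```text
time: 7.22
tool_pos: [0.4908, -0.0775, 0.2491]
eef_rot: [0.0, 0.99, -0.138, -0.0]
force: [-0.1, 0.6, -0.3]
gripper_width: 0.0006
finger_force: 0.0
```

```bash
python3 w.py
```

```text
0.0 -15.01
-0.01 -7.51
-0.01 -0.01
-0.02 7.49
-15.839748530357868 [ 0.49082828 -0.07748033  0.2490936 ] [-0.08522264  0.55549963 -0.31507171]
```

Call:
{"op": "carry_out", "data": {"plan": [{"hand": 0, "dx": 0, "dy": 0, "dz": 0.25, "spin": 0}, {"hand": 0, "dx": 0, "dy": 0, "dz": 0.08, "spin": 0}, {"hand": 0, "dx": 0, "dy": 0, "dz": 0.08, "spin": 0}, {"hand": 0, "dx": 0, "dy": 0, "dz": 0, "spin": 0}]}}

```text
time: 7.72
tool_pos: [0.4907, -0.0778, 0.2449]
eef_rot: [-0.0, 0.99, -0.138, -0.0]
force: [-0.2, -1.4, -0.4]
gripper_width: 0.0007
finger_force: 0.0
```

```bash
python3 f.py
```

```text
[-0.3417 -0.8548 -0.1237  0.4907 -0.0779  0.245 ] [-0.45 -0.42 -0.02  0.39] 7.925
```

Call:
{"op": "carry_out", "data": {"plan": [{"hand": 0, "dx": 0, "dy": 0, "dz": 0.1, "spin": 0}, {"hand": 0, "dx": 0, "dy": 0, "dz": 0, "spin": 0}, {"hand": 0, "dx": 0, "dy": 0, "dz": 0, "spin": 0}]}}

```text
time: 8.3
tool_pos: [0.4907, -0.0778, 0.244]
eef_rot: [-0.0, 0.99, -0.138, 0.0]
force: [0.2, 0.7, 0.1]
gripper_width: 0.0005
finger_force: 0.0
```

```bash
python3 f.py
```

```text
[ 0.3186  0.248   0.1497  0.4907 -0.0778  0.244 ] [ 0.07  0.32  0.22 -0.02] 8.5
```

Nothing touched below the up height, so key 3 looks latched. I go on down to touch it lightly.

Call:
{"op": "carry_out", "data": {"plan": [{"hand": 0, "dx": 0, "dy": 0, "dz": 0.15, "spin": 0}, {"hand": 0, "dx": 0, "dy": 0, "dz": 0.15, "spin": 0}, {"hand": 0, "dx": 0, "dy": 0, "dz": 0, "spin": 0}, {"hand": 0, "dx": 0, "dy": 0, "dz": 0, "spin": 0}]}}

```text
time: 9.0
tool_pos: [0.4907, -0.0778, 0.241]
eef_rot: [0.0, 0.99, -0.138, 0.0]
force: [0.5, 0.5, 0.8]
gripper_width: 0.0007
finger_force: 0.0
```

```bash
python3 f.py
```

```text
[ 0.2696  0.0298  0.1811  0.4907 -0.0778  0.241 ] [ 0.81 -0.64  0.42  0.14] 9.2
```

Call:
{"op": "carry_out", "data": {"plan": [{"hand": 0, "dx": 0, "dy": 0, "dz": 0.06, "spin": 0}, {"hand": 0, "dx": 0, "dy": 0, "dz": 0.04, "spin": 0}, {"hand": 0, "dx": 0, "dy": 0, "dz": 0, "spin": 0}]}}

```text
time: 9.57
tool_pos: [0.4908, -0.0778, 0.2401]
eef_rot: [0.0, 0.99, -0.138, 0.0]
force: [-1.4, 0.8, 3.8]
gripper_width: 0.0009
finger_force: 1.9
```

```bash
python3 f.py
```

```text
[-0.9599  0.4814  3.8773  0.4908 -0.0778  0.2401] [3.81 3.36 3.92 4.43] 9.775
```

Key 3 is latched: hard contact at the 54 mm height. The touch was firm, but the key did not move. I lift off and tap key 4.

Call:
{"op": "carry_out", "data": {"plan": [{"hand": 0, "dx": 0, "dy": 0, "dz": -1.5, "spin": 0}, {"hand": 0, "dx": 0, "dy": 3.75, "dz": 0, "spin": 0}, {"hand": 0, "dx": 0, "dy": 3.75, "dz": 0, "spin": 0}, {"hand": 0, "dx": 0, "dy": 0, "dz": 0, "spin": 0}, {"hand": 0, "dx": 0, "dy": 0, "dz": 0.5, "spin": 0}]}}

```text
time: 10.4
tool_pos: [0.4704, -0.1498, 0.2506]
eef_rot: [0.0, 0.99, -0.138, 0.001]
force: [-0.7, -0.1, -0.0]
gripper_width: 0.0005
finger_force: 0.0
```

Call:
{"op": "carry_out", "data": {"plan": [{"hand": 0, "dx": 0, "dy": 0, "dz": 0, "spin": 0}, {"hand": 0, "dx": 0, "dy": 0, "dz": 0, "spin": 0}, {"hand": 0, "dx": 0, "dy": 0, "dz": 0, "spin": 0}]}}

```text
time: 10.78
tool_pos: [0.4703, -0.1496, 0.25]
eef_rot: [-0.0, 0.99, -0.138, 0.0]
force: [-0.0, -0.3, -0.6]
gripper_width: 0.0003
finger_force: 0.0
```

```bash
python3 w.py
```

```text
0.0 -22.51
-0.0 -15.01
-0.01 -7.51
-0.02 -0.01
-15.841100072296026 [ 0.47034538 -0.1496354   0.25001823] [-0.0023803  -0.31078204 -0.56158433]
```

Call:
{"op": "carry_out", "data": {"plan": [{"hand": 0, "dx": 0, "dy": 0, "dz": 0.34, "spin": 0}, {"hand": 0, "dx": 0, "dy": 0, "dz": 0.1, "spin": 0}, {"hand": 0, "dx": 0, "dy": 0, "dz": 0.05, "spin": 0}, {"hand": 0, "dx": 0, "dy": 0, "dz": 0, "spin": 0}]}}

```text
time: 11.28
tool_pos: [0.4702, -0.15, 0.2451]
eef_rot: [-0.0, 0.99, -0.138, -0.0]
force: [-0.3, 0.8, 2.1]
gripper_width: 0.0003
finger_force: 0.8
```

```bash
python3 f.py
```

```text
[-1.1261  0.882   1.5861  0.4702 -0.15    0.2451] [2.08 1.28 1.85 1.13] 11.475
```

Key 4 is up. Back to key 3 to press it.

Call:
{"op": "carry_out", "data": {"plan": [{"hand": 0, "dx": 0, "dy": 0, "dz": -1.0, "spin": 0}, {"hand": 0, "dx": 0, "dy": -3.75, "dz": 0, "spin": 0}, {"hand": 0, "dx": 0, "dy": -3.75, "dz": 0, "spin": 0}, {"hand": 0, "dx": 0, "dy": 0, "dz": 0, "spin": 0}, {"hand": 0, "dx": 0, "dy": 0, "dz": 0.6, "spin": 0}]}}

```text
time: 12.1
tool_pos: [0.4908, -0.0781, 0.2496]
eef_rot: [0.0, 0.99, -0.138, 0.001]
force: [-0.2, -0.1, -0.3]
gripper_width: 0.0005
finger_force: 0.0
```

Call:
{"op": "carry_out", "data": {"plan": [{"hand": 0, "dx": 0, "dy": 0, "dz": 0, "spin": 0}, {"hand": 0, "dx": 0, "dy": 0, "dz": 0.3, "spin": 0}, {"hand": 0, "dx": 0, "dy": 0, "dz": 0.15, "spin": 0}, {"hand": 0, "dx": 0, "dy": 0, "dz": 0, "spin": 0}, {"hand": 0, "dx": 0, "dy": 0, "dz": 0, "spin": 0}]}}

```text
time: 12.72
tool_pos: [0.4907, -0.0779, 0.2446]
eef_rot: [0.0, 0.99, -0.138, 0.0]
force: [-0.2, -0.2, -0.4]
gripper_width: 0.0002
finger_force: 0.0
```

```bash
python3 w.py;python3 f.py
```

```text
-0.01 -15.05
-0.01 -7.55
-0.02 -0.05
-0.02 7.45
-15.879493572548881 [ 0.49072797 -0.07788791  0.24463992] [-0.15657978 -0.20538553 -0.4081095 ]
[ 0.2819  0.4096  0.1046  0.4907 -0.0779  0.2446] [-0.41  0.46 -0.22  0.58] 12.925
```

Key 3 is still latched, with no contact below 59 mm. I press in small steps.

Call:
{"op": "carry_out", "data": {"plan": [{"hand": 0, "dx": 0, "dy": 0, "dz": 0.35, "spin": 0}, {"hand": 0, "dx": 0, "dy": 0, "dz": 0.1, "spin": 0}, {"hand": 0, "dx": 0, "dy": 0, "dz": 0.1, "spin": 0}, {"hand": 0, "dx": 0, "dy": 0, "dz": 0.1, "spin": 0}, {"hand": 0, "dx": 0, "dy": 0, "dz": 0, "spin": 0}]}}

```text
time: 13.55
tool_pos: [0.4908, -0.0778, 0.2382]
eef_rot: [-0.0, 0.99, -0.138, 0.0]
force: [-3.0, 0.8, 7.5]
gripper_width: 0.0008
finger_force: 3.9
```

```bash
python3 f.py
```

```text
[-2.8468  0.8001  7.0183  0.4908 -0.0778  0.2383] [7.47 6.16 7.11 7.32] 13.75
```

Call:
{"op": "carry_out", "data": {"plan": [{"hand": 0, "dx": 0, "dy": 0, "dz": 0.08, "spin": 0}, {"hand": 0, "dx": 0, "dy": 0, "dz": 0, "spin": 0}]}}

```text
time: 14.0
tool_pos: [0.4908, -0.0778, 0.2378]
eef_rot: [-0.0, 0.99, -0.138, 0.0]
force: [-3.9, 1.7, 10.5]
gripper_width: 0.0003
finger_force: 4.9
```

```bash
python3 f.py
```

```text
[-3.8035  1.1585 10.4748  0.4908 -0.0778  0.2378] [10.48  9.83 11.07 10.52] 14.2
```

Call:
{"op": "carry_out", "data": {"plan": [{"hand": 0, "dx": 0, "dy": 0, "dz": 0.06, "spin": 0}, {"hand": 0, "dx": 0, "dy": 0, "dz": 0, "spin": 0}]}}

```text
time: 14.45
tool_pos: [0.4908, -0.0778, 0.2377]
eef_rot: [0.0, 0.99, -0.138, 0.0]
force: [-8.7, 0.7, 15.5]
gripper_width: 0.0004
finger_force: 7.9
```

```bash
python3 f.py
```

```text
[-7.4843  1.779  15.7416  0.4908 -0.0778  0.2377] [15.51 15.97 16.05 15.43] 14.65
```

At the stop. I lift off and take the hand away to the start side.

Call:
{"op": "carry_out", "data": {"plan": [{"hand": 0, "dx": 0, "dy": 0, "dz": -1, "spin": 0}, {"hand": 0, "dx": 0, "dy": 0, "dz": -4, "spin": 0}, {"hand": 0, "dx": 0, "dy": 0, "dz": -5, "spin": 0}, {"hand": 0, "dx": 0, "dy": 0, "dz": -5, "spin": 0}, {"hand": 0, "dx": 0, "dy": 5, "dz": 0, "spin": 0}]}}

```text
time: 15.28
tool_pos: [0.4775, -0.125, 0.3908]
eef_rot: [0.0, 0.991, -0.136, 0.003]
force: [2.0, -0.4, 0.1]
gripper_width: 0.0007
finger_force: 0.0
```

Call:
{"op": "carry_out", "data": {"plan": [{"hand": 0, "dx": -0.6, "dy": 5.5, "dz": 0, "spin": 0}, {"hand": 0, "dx": -0.6, "dy": 5.5, "dz": 0, "spin": 0}, {"hand": 0, "dx": -0.6, "dy": 5.5, "dz": 0, "spin": 0}, {"hand": 0, "dx": -0.6, "dy": 5.5, "dz": 0, "spin": 0}, {"hand": 0, "dx": -0.6, "dy": 5.5, "dz": 0, "spin": 0}]}}

```text
time: 15.9
tool_pos: [0.3719, -0.3838, 0.3866]
eef_rot: [0.0, 0.99, -0.138, 0.0]
force: [1.2, 0.8, -0.1]
gripper_width: 0.0007
finger_force: 0.0
```

Call:
{"op": "carry_out", "data": {"plan": [{"hand": 0, "dx": -0.6, "dy": 5.5, "dz": 0, "spin": 0}, {"hand": 0, "dx": -0.6, "dy": 5.5, "dz": 0, "spin": 0}, {"hand": 0, "dx": -0.6, "dy": 5.5, "dz": 0, "spin": 0}, {"hand": 0, "dx": 0, "dy": 0, "dz": 0, "spin": 0}, {"hand": 0, "dx": 0, "dy": 0, "dz": 0, "spin": 0}]}}

```text
time: 16.52
tool_pos: [0.3106, -0.5358, 0.3862]
eef_rot: [-0.0, 0.99, -0.138, -0.0]
force: [0.6, -0.1, -0.6]
gripper_width: 0.0008
finger_force: 0.0
```

```bash
python3 - <<'E'
from h import *
o=[]
for n,(x,y) in (("scene",(130,130)),("top",(230,220))):
    a=cv2.imread(f"pics/{n}0.png");b=ctrl.get_image(n);cv2.imwrite(f"pics/{n}1.png",b)
    for im in(a,b): o.append(cv2.resize(im[y:y+(55 if n=="scene" else 70),x:x+180],(790,145),interpolation=cv2.INTER_CUBIC))
    print([cv2.phaseCorrelate(np.float32(a[int(v)-10:int(v)+10,int(u)-11:int(u)+11,1]),np.float32(b[int(v)-10:int(v)+10,int(u)-11:int(u)+11,1]))[0] for u,v in [px(n,(*p,.059)) for p in [(.53184,.06692),(.51128,-.00521),(.49072,-.07734),(.47016,-.14946)]]])
cv2.imwrite("pics/c2.png",np.vstack(o))
E
```

```text
[(-0.04651092705555193, -0.022319826327727554), (-0.029657694000652768, 0.18171016736553192), (-0.2791821859070698, -1.1234057231710874), (0.04771175992250676, 0.021380003519531954)]
[(-0.10176820759575023, 0.033444550100709236), (0.09608153725389457, -0.18663098883001616), (-0.008939164949319789, -0.01774277620445197), (-0.019926943775910644, 0.10162227729125561)]
```

View pics/c2.png

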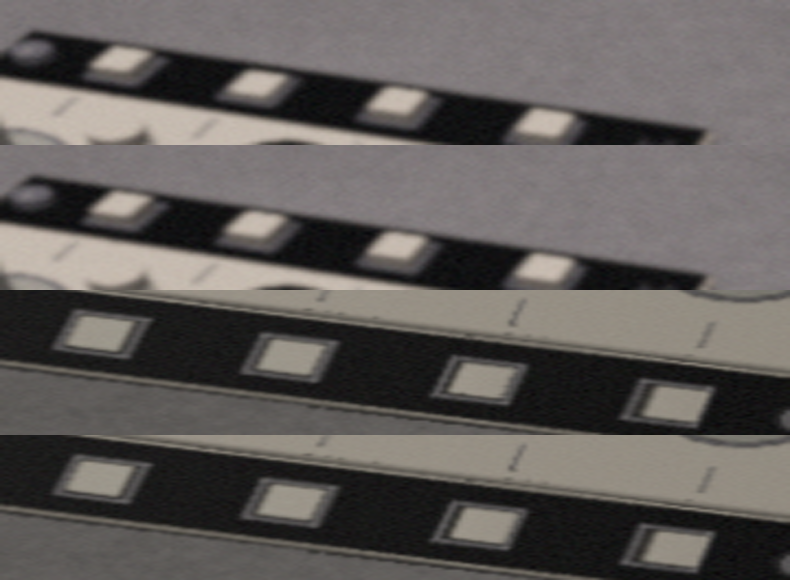

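The before/after pairs show key 3 (scene about (189,162)) about 1 px higher, which means it has risen. The other three keys have not changed.

```bash
python3 -c "
from station import ctrl
print(ctrl.sign_off())"
```

```text
the job is handed in; nothing more can be done
None
```

I tapped all four keys left to right, found the third from the left latched, pressed it to its stop so it sprang up, and handed the job in with the hand clear; that key's tap reached about 3.8 N against the 2.5 N limit, but it did not move, and the before/after pictures show it risen and the other three unchanged.

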